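# Put the laundry tablet away and click the tub shut

### The arm

A 6-joint arm with a two-finger parallel gripper is mounted at the origin on the work surface. World frame = base frame: x ahead of the robot, y to its left, z up, the work surface at z = 0. Lengths are in m, angles in rad, forces in N, time in s.
With the tool pointing down it reaches from about 0.275 to 0.725 m from the base axis. Payload 5.6 kg.
Tool frame: the origin (TCP) lies midway between the tips of the shut fingers; the grasp point (between the pads) lies 19 mm behind it; z points along the fingers, y is the line along which they close (so a half turn about z gives the same grasp; the last joint's range is limited). The gripper opens to 85 mm and grips with 20 to 120 N. Pads are 22 mm wide; open, the fingers measure 114 mm over their backs; the gripper's body (76 mm by 85 mm) begins 54 mm behind the grasp point. The pads swing forward as they close: fully open they stand 13 mm farther back than shut.
Start: joints at [1.495, 0.255, 0.108, 0, -1.424, -0.285], TCP at [0.194, 0.515, 0.231] pointing down, gripper open.
Joint ranges: [-2.95, 2.95], [-1.21, 1.97], [-1.09, 1.5], [-2.87, 1.71], [-2.94, -0.07], [-3.05, 3.05]. Speed limits (rad/s): [2.57, 2.57, 3.14, 3.14, 3.14, 3.14].

### API

Orientations are given as a 3x3 rotation matrix whose columns are the frame's x, y, z axes.
In Python, from workcell import * gives the robot as it stands.
- The arm moves only by the tool arm_command, never from a script. Its argument "commands" is a list that holds one entry, the list of rows, each a list of 6 numbers: the shift along the tool's x, y, z in m, then the turn, a rotation vector about the tool's x, y, z in rad. In form: [[[tx, ty, tz, wx, wy, wz], ...]]. A call has 1 to 12 rows; each row is the pose to reach, as a shift and turn from the pose commanded when the call began, along the tool's axes at that moment; what a row does not reach only later rows make up. A row lasts 1/8 s, in which the tool goes at most 62.5 mm and 10.7 degrees, less where a joint would pass 70% of its speed; a pose out of reach is approached as far as the arm can. A call with a gripper value outside its range is refused whole. "fingers" is the finger opening in m, from 0 to 0.0854, set as the call begins (left out, the last holds). The fingers move at their own pace and stop on an object; "grip_force" is the grip in N (left out, the last holds). Time passes only in rows, so rows that repeat a pose let the fingers close. It gives the time, the measured TCP pose, the force, the opening and the grip force at its end, in the units of the state.
- get_obs(): the state, without advancing time (a new reading comes with each control period).
- snapshot(name): name is "scene" or "side" or "wrist"; returns a dict with "pixels" (420x560x3 uint8, red, green, blue), "fx", "fy", "cx", "cy" (pixels), "D" ([k1, k2, p1, p2, k3] as OpenCV has them; the pictures are not rectified), "view" (4x4, takes a point from world to camera coordinates); the wrist camera has in their place "tool_from_camera" (4x4, takes a point from camera to tool coordinates, whose origin is the TCP and whose axes are the flange's). Camera axes: x right, y down, z forward; pixel columns grow to the right and rows downward; lengths in m; the calibration is good to about 2 mm. A picture is of the moment at which its call begins: read the wrist's pose just before it. There is no depth.
- sign_off(): hands the job in; it is judged then, once.
The state is a dict: "time_s": time; "joint_positions": joint angles; "joint_vel": joint speeds; "tau": joint torques, N m; "position": TCP position; "ee_rot": TCP orientation; "ft_force": force on the tool from outside, world axes, zero at the start; "torque": the same for the moment, N m; "finger_gap": opening from 0.0 (shut) to 1.0 (fully open); "finger_force": force on a finger pad.
Only numpy, scipy, OpenCV 4.12 (cv2) and the standard library are available. Lean on these libraries where they do the work, as an engineer would, in place of code of your own. Each camera call takes 0.05 s, during which the arm holds its last target. There are 200 camera calls.

### The job

Put the loose rectangular laundry tablet into the open tablet tub, then push the tub's sprung lid down and press its free edge, the one far from the hinge, past the catch until it clicks home and stays shut by itself. The lid is thin and cracks if it is pressed with more than 18 N, so feel for the click home and then let go. Leave the other things on the counter where they are.

Things in the scene. Friction and masses are not known exactly. Their poses are not given: they have to be found in the camera images.
- tablet: the loose laundry tablet: tan pressed rectangular block 48 (its x) x 36 (its y) x 18 mm high, 60 g, lying flat on the counter. Origin: centre of its underside.
- tub: grey plastic tub fixed to the counter: open box 190 (its x) x 130 (its y) x 60 mm high, walls and floor 4 mm. Origin: centre of its underside. The lid's hinge is on its +y wall, the catch (black, 44 mm wide, standing out 23 mm, top about 60 to 70 mm up) in the middle of its -y wall. Two tablets fixed on its floor fill the end x below -47 mm; the rest is empty.
- tub_bay (a point): the middle of the empty part of the tub's floor, 4 mm above the counter: 24 mm towards +x and 20 mm towards -y from the tub's origin; axes as the tub's.
- tub_hinge (a point): the middle of the hinge line, on the tub's +y rim, 60 mm above the counter; the hinge runs along the tub's x axis.
- lid (a joint): angle of the white lid (190 x 132 x 5 mm, 0.12 kg) about the hinge, rad: 0 = level on the rim; grows as the free (-y) edge swings up, to 1.5 at most. A weak spring holds it open at about 1.4 and pushes it up again unless caught (about 2 N at the free edge). The catch's height varies by 10 mm and is not measured: caught, the lid rests anywhere from 0.005 to 0.085.
- lid_edge (a point): pressing point mid-way along the lid's outer face, 120 mm from the hinge line, 7 mm out along the normal; lid shut, its axes are the tub's. Going down, a bead under the edge meets the catch at 0.065 to 0.14 rad; resistance rises to about 11 N within 3 mm, falls to nothing over the next 2 to 3 mm as it snaps in (the click; let go sooner, it flies up); a rigid stop follows 5 mm below the peak.
- puck: bystander: off-white round soap, diameter 60 mm, 22 mm high. Origin: centre of its underside.
- scoop: bystander: small clear plastic measuring cup, diameter 44 mm, 35 mm high. Origin: centre of its underside.
- pump: bystander: amber bottle, diameter 60 mm, 150 mm high. Origin: centre of its underside.
- tumbler: bystander: white ceramic tumbler, diameter 72 mm, 90 mm high. Origin: centre of its underside.
- jug: bystander: tall green detergent bottle, diameter 100 mm, 240 mm high. Origin: centre of its underside.
- brush: bystander: wooden brush 200 mm long, lying. Origin: under its middle, handle towards its -x.
- jar: bystander: small glass jar with a metal cap, diameter 60 mm, 70 mm high. Origin: centre of its underside.
Not all that is in view belongs to the job. Leave any black or green look-alike of the tablet alone. There is more than one size of the tub; the one meant has the size given above.

How it is judged:
On the way, in this order (a step that is already met when the one before it is completed fails the run):
1. the tablet lies in the tub, let go, while the lid is still open (x of tablet in the frame of tub between -0.088 and 0.088 m and y of tablet in the frame of tub between -0.06 and 0.06 m and height (world z) of tablet below 0.035 m and contact force between the fingers and tablet below 0.1 N and value of joint lid above 0.5 rad), for 0.2 s.
2. the lid is down (value of joint lid below 0.095 rad), for 0.2 s.
At the end, for the whole second after the job is handed in: The tablet lies at rest inside the tub (underside below 35 mm), the lid is held down by its catch alone (below 0.095 rad) with the robot off it (x of tablet in the frame of tub between -0.088 and 0.088 m and y of tablet in the frame of tub between -0.06 and 0.06 m and height (world z) of tablet below 0.035 m and value of joint lid below 0.095 rad and contact force between each of the arm, the fingers and lid below 0.1 N and linear speed of tablet below 0.05 m/s); the robot touches nothing.
It fails at once if the lid is pressed with more than 18 N (contact force between any of the arm, the fingers and lid above 18 N).
It fails at once if a bystander is shifted by more than 40 mm (distance of any of puck, scoop, pump, tumbler, jug, brush, jar from where it was at the start of the episode above 0.04 m).
It also fails if it takes over 64 s, if anything falls off the work surface, if the arm or the gripper's body presses on something with over 40 N, if the wrist force passes 120 N, or if a joint passes its speed limit or range.

## Working session

There is one attempt and no reset: what is moved stays moved. The work goes in short steps, Python scripts to look and compute and a tool call to move; the robot and the scene stay as the last step left them, time stands still between calls to the robot, and variables do not carry over. Pictures are saved under pics/ and viewed, at most 10 in all, crops included, and the job is handed in when it is done.

Besides the shell and the picture viewer there is one more tool, called after "Call:" as name(argument=value, ...), one argument or row to a line, values as JSON. arm_command: Moves the arm, as the interface text tells. Its arguments: {"type":"object","properties":{"commands":{"type":"array"},"fingers":{"type":"number"},"grip_force":{"type":"number"}},"required":["commands"]}

```bash
mkdir -p pics; python3 - <<'E'
from workcell import *
import cv2, json
o=get_obs(); print(o)
for n in ("scene","side"):
    s=snapshot(n); cv2.imwrite(f"pics/{n}0.png",s["pixels"][:,:,::-1])
    print(n,s["fx"],s["fy"],s["cx"],s["cy"],s["D"],s["view"])
E
```

```text
{'time_s': 0.0, 'joint_positions': array([ 1.49458983e+00,  2.55779304e-01,  1.06993745e-01, -5.05746789e-04,
       -1.42394002e+00, -2.84624350e-01]), 'joint_vel': array([-0.00016982,  0.00022934, -0.00066071, -0.00102046,  0.00080455,
       -0.00043016]), 'tau': array([-5.05977623e-04, -3.86627054e+01,  2.37941658e+01,  5.36524370e+00,
       -6.19527287e-03, -1.04380828e-05]), 'position': array([0.19392353, 0.51412677, 0.23036979]), 'ee_rot': array([[ 9.35577536e-01, -3.53120741e-01, -6.45728995e-04],
       [-3.53121326e-01, -9.35575638e-01, -1.88554840e-03],
       [ 6.16979316e-05,  1.99209740e-03, -9.99998014e-01]]), 'ft_force': array([-0.14660709, -0.11611712,  1.20187919]), 'torque': array([-0.04325413,  0.02407305,  0.01459458]), 'finger_force': 0.0, 'finger_gap': 1.0060002411955786}
scene 468.30103169783405 468.30103169783405 286.2634844207156 207.5735412406249 [-0.00721881  0.          0.          0.          0.        ] [[ 9.01338883e-01  4.33113936e-01 -7.32225586e-04 -4.64219299e-01]
 [ 3.61161492e-01 -7.52532064e-01 -5.50688542e-01 -1.26641120e-01]
 [-2.39061905e-01  4.96092544e-01 -8.34710485e-01  1.32211108e+00]
 [ 0.00000000e+00  0.00000000e+00  0.00000000e+00  1.00000000e+00]]
side 502.57706551982596 502.57706551982596 274.38627802202654 203.4270019726309 [-0.00489085  0.          0.          0.          0.        ] [[-9.98588247e-01 -5.31031574e-02 -1.25171893e-03  4.98937150e-01]
 [-2.56990993e-02  5.03618505e-01 -8.63543837e-01  8.63407532e-02]
 [ 4.64872931e-02 -8.62292558e-01 -5.04272224e-01  1.57293688e+00]
 [ 0.00000000e+00  0.00000000e+00  0.00000000e+00  1.00000000e+00]]
```

View pics/scene0.png

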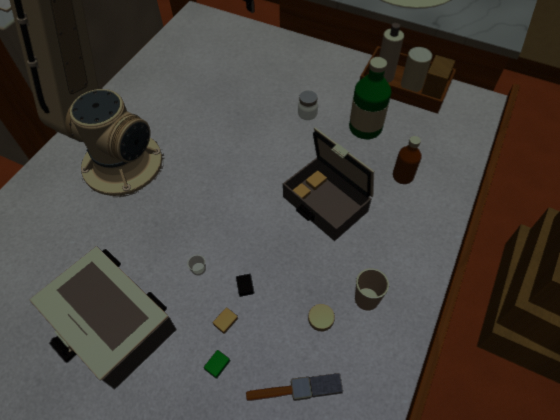

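View pics/side0.png

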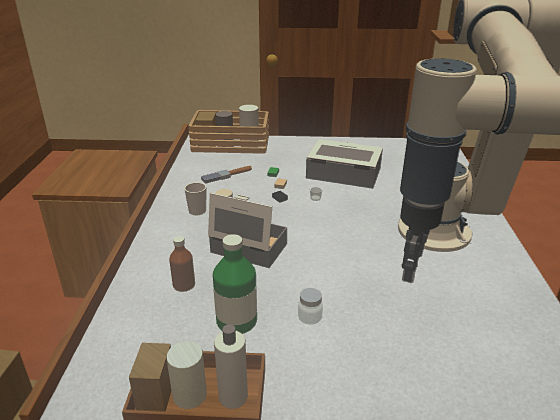

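Scene view: tan tablet at about (225,320), open tub around (328,192) with its black catch at (305,212) and lid open towards (343,165). The closed tub at lower left is the bigger one. Next I measure the tablet by mask and take an enlarged crop of the tub.

```bash
cat > h.py <<'E'
from workcell import *
import cv2, numpy as np
def K(s): return np.array([[s["fx"],0,s["cx"]],[0,s["fy"],s["cy"]],[0,0,1.]])
def cam(s,o=None):
    if "view" in s: return np.linalg.inv(np.array(s["view"]))
    T=np.eye(4); T[:3,:3]=o["ee_rot"]; T[:3,3]=o["position"]; return T@np.array(s["tool_from_camera"])
def cast(s,uv,z,o=None):
    uv=np.array(uv,float).reshape(-1,1,2)
    n=cv2.undistortPoints(uv,K(s),np.array(s["D"]))[:,0]
    C=cam(s,o); d=np.c_[n,np.ones(len(n))]@C[:3,:3].T
    return C[:3,3]+d*((z-C[2,3])/d[:,2])[:,None]
E
python3 - <<'E'
from h import *
s=snapshot("scene"); im=s["pixels"]; 
hsv=cv2.cvtColor(im,cv2.COLOR_RGB2HSV)
roi=hsv[300:340,205:245]; m=((roi[...,1]>90)&(roi[...,0]<30)).astype(np.uint8)
c,_=cv2.findContours(m,0,2); c=max(c,key=cv2.contourArea)+[205,300]
print("area",cv2.contourArea(c)); P=cast(s,c.reshape(-1,2),0.012)
mm=cv2.minAreaRect((P[:,:2]*1000).astype(np.float32)); print(mm)
cr=cv2.resize(im[125:245,270:390],None,fx=5,fy=5,interpolation=cv2.INTER_CUBIC); cr=np.clip(cr*1.8,0,255).astype(np.uint8)
cv2.imwrite("pics/tub.png",cr[:,:,::-1])
E
```

```text
area 309.5
((494.6380920410156, -276.2569580078125), (48.38658142089844, 36.85059356689453), 74.25836944580078)
```

View pics/tub.png

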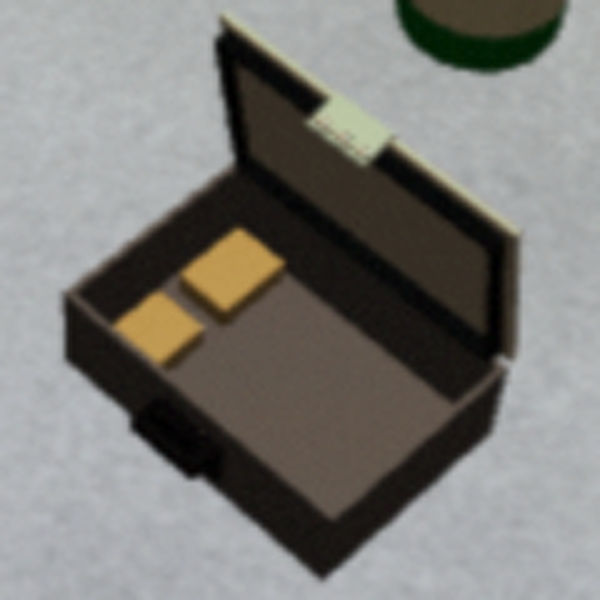

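The crop shows the tub's rim corners at crop pixels left (67,293), front-right (328,522), right-back (503,370) and left-back (238,170). The empty bay is at the lower right.

```bash
python3 - <<'E'
from h import *
s=snapshot("scene"); 
uv=np.array([[67,293],[328,522],[503,370],[238,170]])/5+[270,125]-0.4
P=cast(s,uv,0.06)[:,:2]; print(P.round(3)); print([round(np.linalg.norm(P[i]-P[(i+1)%4]),3) for i in range(4)])
r=cv2.minAreaRect((P*1000).astype(np.float32)); print(r)
x=P[1]-P[0]+P[2]-P[3]; y=P[3]-P[0]+P[2]-P[1]; print("yaw",np.degrees(np.arctan2(x[1],x[0])),np.degrees(np.arctan2(-y[0],y[1])))
c=P.mean(0);x/=np.linalg.norm(x);y=np.array([-x[1],x[0]])
print("c",c,"bay",c+.024*x-.02*y,"bay edge",c-y*.055)
for n,p,z in [("jug",(368,130),0),("pump",(404,178),0),("tumbler",(369,300),0.0),("jar",(308,112),0.0),("puck",(321,317),.02),("scoop",(198,266),.02),("black",(245,285),.01),("green",(217,363),.01),("brush",(295,388),.01)]: print(n,cast(s,p,z)[0].round(3))
E
```

```text
[[0.461 0.093]
 [0.635 0.024]
 [0.681 0.145]
 [0.508 0.206]]
[np.float64(0.187), np.float64(0.129), np.float64(0.183), np.float64(0.122)]
((570.3200073242188, 117.11174011230469), (129.123046875, 186.90426635742188), 69.31570434570312)
yaw -20.60864367534392 -21.570937742948367
c [0.57118692 0.11665391] bay [0.58661141 0.0894862 ] bay edge [0.55182786 0.06517356]
jug [0.584 0.418 0.   ]
pump [0.735 0.293 0.   ]
tumbler [ 0.771 -0.086  0.   ]
jar [0.393 0.408 0.   ]
puck [ 0.688 -0.18   0.02 ]
scoop [ 0.372 -0.191  0.02 ]
black [ 0.494 -0.181  0.01 ]
green [ 0.526 -0.367  0.01 ]
brush [ 0.699 -0.341  0.01 ]
```

Call:
arm_command(
  commands=[
    [[0.28,0.316,0.0,0,0,0.74],[0.28,0.316,0.0,0,0,0.74],[0.28,0.316,0.0,0,0,0.74],[0.28,0.316,0.0,0,0,0.74],[0.28,0.316,0.0,0,0,0.74],[0.28,0.316,0.0,0,0,0.74],[0.56,0.633,0.07,0,0,1.484],[0.56,0.633,0.07,0,0,1.484],[0.56,0.633,0.07,0,0,1.484],[0.56,0.633,0.07,0,0,1.484],[0.56,0.633,0.07,0,0,1.484],[0.56,0.633,0.07,0,0,1.484]],
  ],
  fingers=0.065,
)

```text
time_s: 1.7
position: [0.4598, -0.1848, 0.1758]
ee_rot: [[-0.271, -0.963, 0.0], [-0.963, 0.271, 0.0], [-0.0, -0.0, -1.0]]
ft_force: [1.4, 1.6, 0.8]
finger_gap: 0.757
finger_force: 0.0
```

Call:
arm_command(
  commands=[
    [[0.078,-0.058,0.026,0,0,0],[0.078,-0.058,0.026,0,0,0],[0.078,-0.058,0.026,0,0,0],[0.078,-0.058,0.026,0,0,0]],
  ],
)

```text
time_s: 2.2
position: [0.4939, -0.2731, 0.1499]
ee_rot: [[-0.271, -0.963, -0.0], [-0.963, 0.271, 0.0], [-0.0, 0.0, -1.0]]
ft_force: [-0.6, -0.5, -0.0]
finger_gap: 0.763
finger_force: 0.0
```

```bash
python3 - <<'E'
from h import *
o=get_obs(); s=snapshot("wrist"); im=s["pixels"]; cv2.imwrite("pics/w1.png",im[:,:,::-1])
hsv=cv2.cvtColor(im,cv2.COLOR_RGB2HSV)
m=((hsv[...,1]>100)&(hsv[...,0]<30)&(hsv[...,2]>90)).astype(np.uint8)
cs,_=cv2.findContours(m,0,2)
for c in sorted(cs,key=cv2.contourArea)[-3:]:
    P=cast(s,c.reshape(-1,2),0.018,o)
    print(cv2.contourArea(c),cv2.boundingRect(c),cv2.minAreaRect((P[:,:2]*1000).astype(np.float32)))
print(o["position"],o["ee_rot"],o["ft_force"])
E
```

```text
0.5 (269, 210, 2, 8) ((511.8874816894531, -262.5949401855469), (6.865983009338379, 0.9400055408477783), 74.33489990234375)
36.0 (267, 168, 38, 49) ((480.68182373046875, -281.8309631347656), (26.410865783691406, 54.41920471191406), 21.443523406982422)
1804.5 (53, 94, 68, 90) ((651.9603271484375, -370.26922607421875), (96.38098907470703, 17.27727508544922), 33.03331756591797)
[ 0.49390882 -0.27314057  0.14993725] [[-2.70892208e-01 -9.62609595e-01 -4.22803121e-04]
 [-9.62609679e-01  2.70892120e-01  2.55154372e-04]
 [-1.31080013e-04  4.76113708e-04 -9.99999878e-01]] [-0.5593771  -0.49574263 -0.03173235]
```

View pics/w1.png

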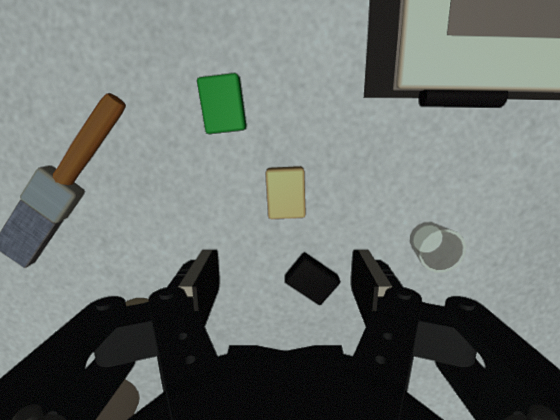

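The wrist view shows the tan tablet squarely at pixels (267..305, 168..218), aligned with the fingers. I'll cast its centre.

```bash
python3 - <<'E'
from h import *
o=get_obs(); s=snapshot("wrist"); hsv=cv2.cvtColor(s["pixels"],cv2.COLOR_RGB2HSV)
m=np.zeros((420,560),np.uint8); m[155:230,255:318]=(hsv[155:230,255:318,1]>55)
c=max(cv2.findContours(m,0,2)[0],key=cv2.contourArea)
P=cast(s,c.reshape(-1,2),0.016,o); r=cv2.minAreaRect((P[:,:2]*1000).astype(np.float32)); print(cv2.contourArea(c),r)
d=np.r_[np.array(r[0])/1000,0]-o["position"]; print("tool delta",o["ee_rot"].T@d)
E
```

```text
1835.5 ((492.1502685546875, -277.14471435546875), (48.506412506103516, 35.19045639038086), 76.74546813964844)
tool delta [0.00472997 0.00071302 0.15040377]
```

Call:
arm_command(
  commands=[
    [[0.005,0.001,0.06,0,0,-0.035],[0.005,0.001,0.11,0,0,-0.035],[0.005,0.001,0.135,0,0,-0.035],[0.005,0.001,0.145,0,0,-0.035],[0.005,0.001,0.148,0,0,-0.035],[0.005,0.001,0.148,0,0,-0.035]],
  ],
  fingers=0.05,
)

```text
time_s: 3.05
position: [0.4927, -0.278, 0.0033]
ee_rot: [[-0.236, -0.972, 0.002], [-0.972, 0.236, -0.001], [0.0, -0.002, -1.0]]
ft_force: [0.2, -0.1, -0.5]
finger_gap: 0.585
finger_force: 0.0
```

Call:
arm_command(
  commands=[
    [[0,0,0.002,0,0,0],[0,0,0.003,0,0,0],[0,0,0.003,0,0,0]],
  ],
)

```text
time_s: 3.42
position: [0.4918, -0.2779, -0.0008]
ee_rot: [[-0.237, -0.972, 0.0], [-0.972, 0.237, -0.0], [0.0, -0.0, -1.0]]
ft_force: [-0.2, -0.5, -1.1]
finger_gap: 0.585
finger_force: 0.0
```

Call:
arm_command(
  commands=[
    [[0,0,0,0,0,0],[0,0,0,0,0,0],[0,0,0,0,0,0],[0,0,0,0,0,0],[0,0,0,0,0,0]],
  ],
  fingers=0.02,
  grip_force=30,
)

```text
time_s: 4.05
position: [0.492, -0.278, -0.0007]
ee_rot: [[-0.237, -0.972, 0.0], [-0.972, 0.237, -0.0], [0.0, -0.0, -1.0]]
ft_force: [0.1, -0.4, 2.6]
finger_gap: 0.415
finger_force: 31.5
```

Call:
arm_command(
  commands=[
    [[0,0,-0.04,0,0,0],[0,0,-0.1,0,0,0],[-0.03,0,-0.15,0,0,0],[-0.085,-0.001,-0.15,0,0,0.05],[-0.14,-0.002,-0.15,0,0,0.1],[-0.2,-0.003,-0.15,0,0,0.127],[-0.26,-0.004,-0.15,0,0,0.127],[-0.32,-0.005,-0.15,0,0,0.127],[-0.365,-0.005,-0.15,0,0,0.127],[-0.378,-0.005,-0.15,0,0,0.127],[-0.378,-0.005,-0.15,0,0,0.127],[-0.378,-0.005,-0.15,0,0,0.127]],
  ],
)

```text
time_s: 5.55
position: [0.5858, 0.087, 0.1489]
ee_rot: [[-0.359, -0.933, -0.001], [-0.933, 0.359, -0.0], [0.0, 0.0, -1.0]]
ft_force: [0.5, 0.1, -0.4]
finger_gap: 0.411
finger_force: 31.2
```

```bash
python3 - <<'E'
from h import *
o=get_obs(); print(o["position"],o["finger_gap"],o["finger_force"])
s=snapshot("scene"); w=snapshot("wrist")
a=cv2.resize(s["pixels"][100:260,250:410],(400,400),interpolation=cv2.INTER_CUBIC); b=cv2.resize(w["pixels"],(400,300))
c=np.zeros((400,800,3),np.uint8); c[:,:400]=np.clip(a*1.6,0,255); c[:300,400:]=np.clip(b*1.3,0,255)
cv2.imwrite("pics/over.png",c[:,:,::-1])
E
```

```text
[0.58580284 0.08698273 0.14893811] 0.4107865471599831 31.206191182136536
```

View pics/over.png

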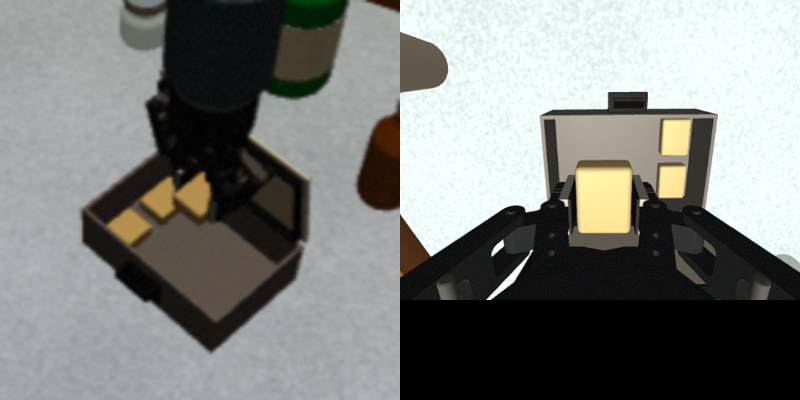

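The wrist view shows the held tablet square to the tub. The front rim corners are at (200,158) and (444,158) in full pixels, and the catch is at (319,135). I'll use them to check the tub pose.

```bash
python3 - <<'E'
from h import *
o=get_obs(); s=snapshot("wrist")
P=cast(s,[[200,158],[444,158],[319,132]],0.06,o); print(P.round(4)); a,b=P[0,:2],P[1,:2]
x=(a-b); print(np.linalg.norm(x),np.degrees(np.arctan2(x[1],x[0]))); x/=np.linalg.norm(x); y=np.array([-x[1],x[0]])
c=(a+b)/2+.065*y; print("centre",c,"tcp in tub",[(o["position"][:2]-c)@v for v in (x,y)], "edge pt",c-y*.055)
E
```

```text
[[0.6307 0.0247 0.06  ]
 [0.4585 0.0906 0.06  ]
 [0.5408 0.0388 0.06  ]]
0.18440103638905556 -20.94744840141889
centre [0.56781779 0.11831851] tcp in tub [np.float64(0.02816798811130114), np.float64(-0.022883473493280286)] edge pt [0.54815466 0.06695353]
```

Call:
arm_command(
  commands=[
    [[0,0,0.04,0,0,0],[0,0,0.09,0,0,0],[0,0,0.12,0,0,0],[0,0,0.135,0,0,0],[0,0,0.141,0,0,0],[0,0,0.142,0,0,0],[0,0,0.142,0,0,0]],
  ],
)

```text
time_s: 6.58
position: [0.587, 0.0885, 0.0083]
ee_rot: [[-0.358, -0.934, 0.002], [-0.934, 0.358, 0.001], [-0.001, -0.002, -1.0]]
ft_force: [-0.3, 0.3, -0.8]
finger_gap: 0.416
finger_force: 31.2
```

Call:
arm_command(
  commands=[
    [[0,0,0,0,0,0],[0,0,0,0,0,0],[0,0,0,0,0,0],[0,0,0,0,0,0]],
  ],
  fingers=0.055,
)

```text
time_s: 7.08
position: [0.5862, 0.0882, 0.0071]
ee_rot: [[-0.358, -0.934, 0.0], [-0.934, 0.358, -0.0], [-0.0, -0.0, -1.0]]
ft_force: [0.7, -0.3, 0.2]
finger_gap: 0.645
finger_force: 0.0
```

Call:
arm_command(
  commands=[
    [[0,0,-0.02,0,0,0],[0,0,-0.06,0,0,0],[0,0,-0.12,0,0,0],[0,0,-0.18,0,0,0],[0,0,-0.22,0,0,0],[0,0,-0.243,0,0,0],[0,0,-0.243,0,0,0],[0,0,-0.243,0,0,0]],
  ],
)

```text
time_s: 8.07
position: [0.5856, 0.0882, 0.2488]
ee_rot: [[-0.358, -0.934, -0.002], [-0.934, 0.358, -0.0], [0.001, 0.002, -1.0]]
ft_force: [0.3, -0.1, -0.2]
finger_gap: 0.645
finger_force: 0.0
```

```bash
python3 - <<'E'
from h import *
o=get_obs(); print(o["position"],o["ft_force"])
s=snapshot("scene"); w=snapshot("wrist")
a=cv2.resize(s["pixels"][100:260,250:410],(400,400),interpolation=cv2.INTER_CUBIC); b=cv2.resize(w["pixels"],(400,300))
c=np.zeros((400,800,3),np.uint8); c[:,:400]=np.clip(a*1.6,0,255); c[:300,400:]=np.clip(b*1.3,0,255)
cv2.imwrite("pics/after.png",c[:,:,::-1])
E
```

```text
[0.58560436 0.08822125 0.24883509] [ 0.26183569 -0.14242146 -0.21813863]
```

View pics/after.png

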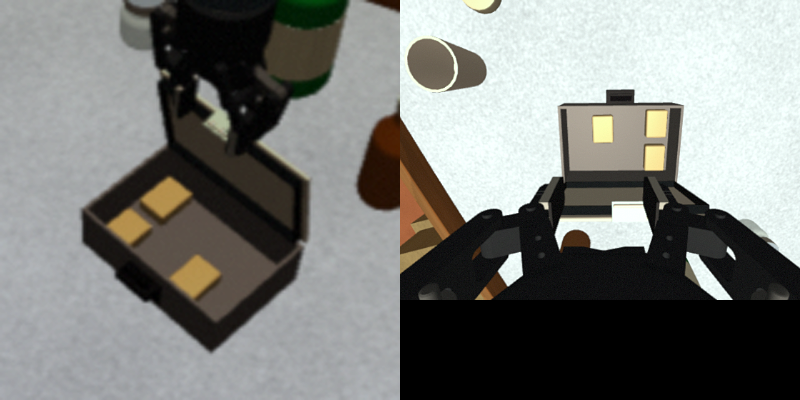

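The tablet lies flat in the bay (crop 195,275), the fingers are clear and the lid is still open. Next I close the fingers and go over behind the lid.

Call:
arm_command(
  commands=[
    [[0,0.013,-0.02,0,0,0],[-0.02,0.026,-0.02,0,0,0],[-0.06,0.026,-0.02,0,0,0],[-0.1,0.026,-0.02,0,0,0],[-0.125,0.026,-0.02,0,0,0],[-0.125,0.026,-0.01,0,0,0],[-0.125,0.026,0.03,0,0,0],[-0.125,0.026,0.06,0,0,0],[-0.125,0.026,0.07,0,0,0],[-0.125,0.026,0.07,0,0,0],[-0.125,0.026,0.07,0,0,0]],
  ],
  fingers=0.0,
)

```text
time_s: 9.55
position: [0.6073, 0.2142, 0.1817]
ee_rot: [[-0.358, -0.934, 0.003], [-0.934, 0.358, 0.001], [-0.002, -0.002, -1.0]]
ft_force: [0.3, -0.2, 0.8]
finger_gap: 0.002
finger_force: 0.0
```

Call:
arm_command(
  commands=[
    [[0.015,0,0.003,0,0,0],[0.025,0,0.005,0,0,0],[0.031,0,0.006,0,0,0],[0.037,0,0.006,0,0,0],[0.043,0,0.007,0,0,0],[0.05,0,0.009,0,0,0],[0.057,0,0.011,0,0,0],[0.065,0,0.013,0,0,0],[0.072,0,0.016,0,0,0],[0.079,0,0.019,0,0,0],[0.086,0,0.022,0,0,0],[0.086,0,0.022,0,0,0]],
  ],
)

```text
time_s: 11.05
position: [0.5755, 0.1333, 0.1578]
ee_rot: [[-0.358, -0.934, -0.001], [-0.934, 0.358, -0.0], [0.001, 0.0, -1.0]]
ft_force: [-0.7, -0.4, 1.1]
finger_gap: 0.0
finger_force: 0.1
```

Call:
arm_command(
  commands=[
    [[0.007,0,0.005,0,0,0],[0.014,0,0.01,0,0,0],[0.021,0,0.015,0,0,0],[0.027,0,0.02,0,0,0],[0.032,0,0.026,0,0,0],[0.036,0,0.032,0,0,0],[0.04,0,0.038,0,0,0],[0.043,0,0.043,0,0,0],[0.046,0,0.048,0,0,0],[0.049,0,0.054,0,0,0],[0.051,0,0.059,0,0,0],[0.051,0,0.059,0,0,0]],
  ],
)

```text
time_s: 12.55
position: [0.5572, 0.0861, 0.0986]
ee_rot: [[-0.358, -0.934, -0.001], [-0.934, 0.358, -0.0], [0.001, 0.001, -1.0]]
ft_force: [0.5, 0.6, 0.8]
finger_gap: -0.001
finger_force: 0.6
```

```bash
python3 - <<'E'
from h import *
s=snapshot("scene"); w=snapshot("side")
a=cv2.resize(s["pixels"][120:250,270:400],(400,400),interpolation=cv2.INTER_CUBIC); b=cv2.resize(w["pixels"][170:280,190:300],(400,400),interpolation=cv2.INTER_CUBIC)
cv2.imwrite("pics/lid.png",np.clip(np.hstack([a,b])*1.5,0,255).astype(np.uint8)[:,:,::-1])
E
```

```text
(no output)
```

View pics/lid.png

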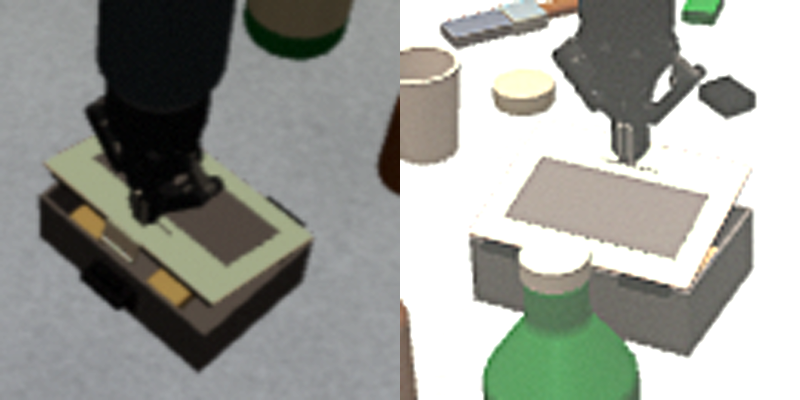

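The lid is following the fingertips, which are near the middle of its free edge, with the lid open about 0.3 rad. I continue slowly, feeling the force.

Call:
arm_command(
  commands=[
    [[0.001,0,0.003,0,0,0],[0.002,0,0.006,0,0,0],[0.003,0,0.009,0,0,0],[0.004,0,0.012,0,0,0],[0.004,0,0.014,0,0,0],[0.004,0,0.014,0,0,0]],
  ],
)

```text
time_s: 13.4
position: [0.5561, 0.0823, 0.0849]
ee_rot: [[-0.358, -0.934, -0.0], [-0.934, 0.358, -0.0], [0.001, 0.0, -1.0]]
ft_force: [-1.6, -0.6, 0.9]
finger_gap: -0.002
finger_force: 0.7
```

Call:
arm_command(
  commands=[
    [[0,0,0.001,0,0,0],[0,0,0.002,0,0,0]],
  ],
)

```text
time_s: 13.65
position: [0.5561, 0.0823, 0.0831]
ee_rot: [[-0.358, -0.934, -0.0], [-0.934, 0.358, -0.0], [0.0, -0.0, -1.0]]
ft_force: [-1.0, -0.2, 1.7]
finger_gap: 0.001
finger_force: 0.9
```

Call:
arm_command(
  commands=[
    [[0,0,0.001,0,0,0],[0,0,0.002,0,0,0]],
  ],
)

```text
time_s: 13.9
position: [0.5562, 0.0824, 0.081]
ee_rot: [[-0.358, -0.934, 0.0], [-0.934, 0.358, -0.0], [0.0, -0.0, -1.0]]
ft_force: [-0.3, -1.1, 2.0]
finger_gap: -0.0
finger_force: 0.9
```

Call:
arm_command(
  commands=[
    [[0,0,0.0005,0,0,0],[0,0,0.001,0,0,0]],
  ],
)

```text
time_s: 14.15
position: [0.5562, 0.0825, 0.0801]
ee_rot: [[-0.358, -0.934, 0.0], [-0.934, 0.358, -0.0], [0.0, -0.0, -1.0]]
ft_force: [-0.4, -0.8, 2.3]
finger_gap: -0.0
finger_force: 0.9
```

Call:
arm_command(
  commands=[
    [[0,0,0.0005,0,0,0],[0,0,0.001,0,0,0]],
  ],
)

```text
time_s: 14.4
position: [0.5561, 0.0825, 0.079]
ee_rot: [[-0.358, -0.934, -0.0], [-0.934, 0.358, -0.0], [0.0, 0.0, -1.0]]
ft_force: [-0.4, -1.5, 1.3]
finger_gap: -0.002
finger_force: 0.9
```

Call:
arm_command(
  commands=[
    [[0,0,0.0005,0,0,0],[0,0,0.001,0,0,0]],
  ],
)

```text
time_s: 14.65
position: [0.5561, 0.0825, 0.078]
ee_rot: [[-0.358, -0.934, -0.0], [-0.934, 0.358, -0.0], [0.0, 0.0, -1.0]]
ft_force: [-0.2, -1.6, 1.7]
finger_gap: 0.0
finger_force: 0.9
```

Call:
arm_command(
  commands=[
    [[0,0,0.0005,0,0,0],[0,0,0.001,0,0,0]],
  ],
)

```text
time_s: 14.9
position: [0.5562, 0.0825, 0.0771]
ee_rot: [[-0.358, -0.934, 0.0], [-0.934, 0.358, -0.0], [-0.0, -0.0, -1.0]]
ft_force: [-1.0, -0.5, 2.6]
finger_gap: 0.0
finger_force: 0.9
```

Call:
arm_command(
  commands=[
    [[0,0,0.0005,0,0,0],[0,0,0.001,0,0,0]],
  ],
)

```text
time_s: 15.15
position: [0.5561, 0.0825, 0.076]
ee_rot: [[-0.358, -0.934, -0.0], [-0.934, 0.358, 0.0], [0.0, 0.0, -1.0]]
ft_force: [1.0, -0.3, 1.9]
finger_gap: 0.004
finger_force: 0.9
```

Call:
arm_command(
  commands=[
    [[0,0,0.0005,0,0,0],[0,0,0.001,0,0,0]],
  ],
)

```text
time_s: 15.4
position: [0.5562, 0.0825, 0.0751]
ee_rot: [[-0.358, -0.934, 0.0], [-0.934, 0.358, -0.0], [0.0, -0.0, -1.0]]
ft_force: [0.3, -0.9, 2.5]
finger_gap: -0.003
finger_force: 1.6
```

Call:
arm_command(
  commands=[
    [[0,0,0.0005,0,0,0],[0,0,0.001,0,0,0]],
  ],
)

```text
time_s: 15.65
position: [0.5562, 0.0825, 0.0745]
ee_rot: [[-0.358, -0.934, 0.0], [-0.934, 0.358, -0.0], [0.0, -0.0, -1.0]]
ft_force: [-2.3, -1.4, 7.5]
finger_gap: -0.001
finger_force: 3.4
```

Call:
arm_command(
  commands=[
    [[0,0,0.0005,0,0,0],[0,0,0.001,0,0,0]],
  ],
)

```text
time_s: 15.9
position: [0.5562, 0.0824, 0.0741]
ee_rot: [[-0.358, -0.934, 0.001], [-0.934, 0.358, -0.0], [0.0, -0.001, -1.0]]
ft_force: [-4.3, -2.2, 10.3]
finger_gap: 0.002
finger_force: 5.1
```

Call:
arm_command(
  commands=[
    [[0,0,0.0005,0,0,0],[0,0,0.001,0,0,0]],
  ],
)

```text
time_s: 16.15
position: [0.5562, 0.0823, 0.0734]
ee_rot: [[-0.357, -0.934, 0.001], [-0.934, 0.357, -0.0], [0.0, -0.001, -1.0]]
ft_force: [-4.9, -2.4, 10.5]
finger_gap: 0.001
finger_force: 5.7
```

Call:
arm_command(
  commands=[
    [[0,0,0.0004,0,0,0],[0,0,0.0007,0,0,0]],
  ],
)

```text
time_s: 16.4
position: [0.5562, 0.0823, 0.0729]
ee_rot: [[-0.357, -0.934, 0.001], [-0.934, 0.357, -0.001], [0.0, -0.001, -1.0]]
ft_force: [-5.4, -1.8, 12.7]
finger_gap: 0.004
finger_force: 6.4
```

Call:
arm_command(
  commands=[
    [[0,0,0.0004,0,0,0],[0,0,0.0007,0,0,0]],
  ],
)

```text
time_s: 16.65
position: [0.556, 0.0822, 0.0716]
ee_rot: [[-0.358, -0.934, 0.0], [-0.934, 0.358, -0.001], [0.0, -0.001, -1.0]]
ft_force: [-2.6, -2.9, 4.8]
finger_gap: 0.004
finger_force: 2.2
```

The force has dropped past its peak. I follow the snap down to the stop.

Call:
arm_command(
  commands=[
    [[0,0,0.0005,0,0,0],[0,0,0.001,0,0,0]],
  ],
)

```text
time_s: 16.9
position: [0.556, 0.0828, 0.0692]
ee_rot: [[-0.358, -0.934, -0.0], [-0.934, 0.358, 0.0], [-0.0, 0.0, -1.0]]
ft_force: [0.7, -0.0, 1.1]
finger_gap: -0.001
finger_force: 0.6
```

Call:
arm_command(
  commands=[
    [[0,0,0.0004,0,0,0],[0,0,0.0008,0,0,0]],
  ],
)

```text
time_s: 17.15
position: [0.5561, 0.0828, 0.0688]
ee_rot: [[-0.358, -0.934, -0.0], [-0.934, 0.358, 0.0], [-0.0, 0.0, -1.0]]
ft_force: [-1.8, 0.3, 2.4]
finger_gap: 0.002
finger_force: 0.9
```

Call:
arm_command(
  commands=[
    [[0,0,-0.003,0,0,0],[0,0,-0.01,0,0,0],[0,0,-0.04,0,0,0],[0,0,-0.09,0,0,0],[0,0,-0.15,0,0,0],[0,0,-0.15,0,0,0],[0,0,-0.15,0,0,0],[0,0,-0.15,0,0,0]],
  ],
)

```text
time_s: 18.15
position: [0.5555, 0.0823, 0.2176]
ee_rot: [[-0.358, -0.934, -0.002], [-0.934, 0.358, -0.001], [0.002, 0.002, -1.0]]
ft_force: [-0.1, -0.2, 0.0]
finger_gap: -0.0
finger_force: 0.0
```

```bash
python3 - <<'E'
from h import *
print(get_obs()["ft_force"])
s=snapshot("scene"); w=snapshot("side")
a=cv2.resize(s["pixels"][120:250,270:400],(400,400),interpolation=cv2.INTER_CUBIC); b=cv2.resize(w["pixels"][170:280,190:300],(400,400),interpolation=cv2.INTER_CUBIC)
cv2.imwrite("pics/end.png",np.clip(np.hstack([a,b])*1.5,0,255).astype(np.uint8)[:,:,::-1])
E
```

```text
[-0.14443296 -0.22533941  0.02285664]
```

View pics/end.png

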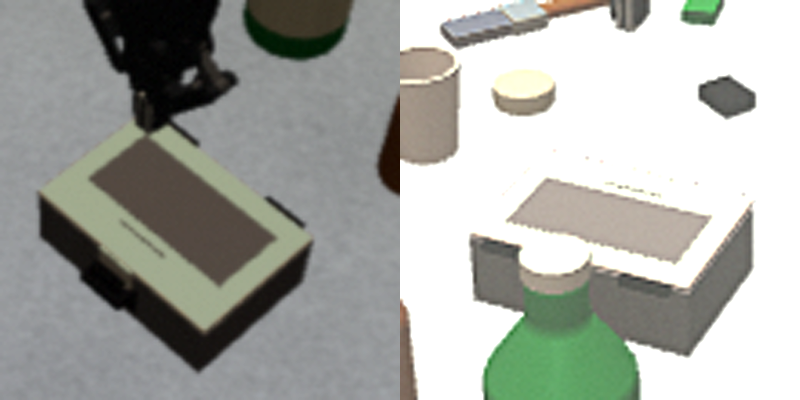

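The lid stays shut on its catch (crop 110,275) with the fingers well clear above it, so I hand in.

```bash
python3 -c "
from workcell import *
print(sign_off())"
```

```text
the job is handed in; nothing more can be done
None
```

The tablet is in the tub and the lid is clicked shut and holding on its catch, with the arm clear of it. I handed the job in at about 18 s; the sign-off gave no verdict. The highest force read while pressing the lid was about 14 N.

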